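# Lock the last stud of the amp's battery cover

## Robot

A 7-joint arm with a two-finger parallel gripper is mounted at the origin on the work surface. World frame = base frame: x ahead of the robot, y to its left, z up, the work surface at z = 0. Lengths are in m, angles in rad, forces in N, time in s.
With the tool pointing down it reaches from about 0.35 to 0.9 m from the base axis. Payload 19.9 kg.
Tool frame: the origin (TCP) lies between the finger pads; the fingertips stand 19 mm ahead of it and the grasp point (between the pads) is the TCP; z points along the fingers, y is the line along which they close (so a half turn about z gives the same grasp; the last joint's range is limited). The gripper opens to 94 mm and grips with 3 to 60 N. Pads are 16 mm wide; open, the fingers measure 119 mm over their backs; the gripper's body (75 mm by 177 mm) begins 78 mm behind the grasp point.
Start: joints at [1.123, 0.417, -0.01, 1.614, 0.005, 1.111, -0.053], TCP at [0.247, -0.574, 0.224] pointing down, gripper open.
Joint ranges: [-2.81, 2.81], [-0.39, 2.02], [-1.27, 1.25], [0.06, 2.57], [-1.19, 4.33], [0.19, 2], [-2.82, 2.82]. Speed limits (rad/s): [1.89, 1.89, 2.39, 2.39, 3.01, 3.01, 3.01].

## Interface

Orientations are given as a 3x3 rotation matrix whose columns are the frame's x, y, z axes.
In Python, from rig import robot gives the robot as it stands. Calls block until the motion is done:
- robot.move_ptp(position, orientation): joint-space move of the TCP to a pose.
- robot.move_linear(position, velocity=0.15, frame=None, threshold=None): straight line of the TCP; frame=None keeps the orientation; velocity is the mean speed in m/s. With threshold (N) it stops when the force on the tool has changed by that much, and returns True; else False.
- robot.goto_joints(angles): joint-space move.
- robot.gripper_to(opening): finger opening in m; the grip force is fixed at half the most; returns when the fingers have stopped.
- robot.pause(seconds).
- robot.ik(position, orientation): joint angles nearest the present ones, or None.
- robot.get_state(): the state.
- robot.grab_frame(name): name is "scene" or "top"; returns the picture (384x512x3 uint8, red, green, blue); there is no depth.
- robot.camera_info(name): a dict with "fx", "fy", "cx", "cy" (pixels), "rvec" (rotation vector, rad) and "tvec" (3), from world to camera coordinates, as OpenCV has them. Camera axes: x right, y down, z forward; pixel columns grow to the right and rows downward; lengths in m; the calibration is good to about 2 mm. A picture is of the moment at which its call begins. camera_info takes no time and is no camera call.
A pose or a line that the arm cannot do raises robot.PlanningError and nothing moves.
- robot.sign_off(): hands the job in; it is judged then, once.
The state is a dict: "time": time; "qpos": joint angles; "joint_vel": joint speeds; "effort": joint torques, N m; "ee_pos": TCP position; "tool_rot": TCP orientation; "force": force on the tool from outside, world axes, zero at the start; "moment": the same for the moment, N m; "opening": finger opening in m; "grasp_force": force on a finger pad.
Only numpy, scipy, OpenCV 4.12 (cv2) and the standard library are available. Lean on these libraries where they do the work, as an engineer would, in place of code of your own. Each camera call takes 0.05 s, during which the arm holds its last target. There are 200 camera calls.

## Task

The battery cover on the back of the practice amp is held by three orange quarter-turn studs: two are already locked, sitting lower with their wings along the row of studs, and one still stands proud with its wing across the row. Push that one in against its spring, turn it clockwise (seen from above) a quarter turn until it locks down in line with the others, and let go. Leave the other two studs locked.

Things in the scene. Friction and masses are not known exactly. Their poses are not given: they have to be found in the camera images.
- open_stud_wing (a point): Open stud: orange wing 36 mm long, 12 thick, 24 high, white line on top, on an orange disc 33 mm wide, 4 thick. The point is on the stud's axis at wing mid-height, 12 mm above the disc and 30 mm above the amp's top face while open. It moves and turns with the wing: x along it, z up. It sits on a fixed black amp, 230 x 320 x 110 mm, face down. It may be any of the row of three studs, 95 mm apart.
- open_stud (a joint): Its turn in rad, clockwise from above: 0 = wing square across the row (0 to 0.2 at the start), 1.57 = along the row, at the stop. Sprung up: 5 N starts it down, 11 N at the bottom 10 mm lower. It turns freely only when 6.5 mm or more down (before that about 13 degrees of play). Turned beyond 1.35 and let go, it stays caught 4.5 mm lower than when open.
- locked_a (a joint): Turn in rad, same sense, of one of the two studs already locked: about 1.5, to be left so. Same shape as the open stud, 4.5 mm lower, wing along the row, which runs along the middle of the amp's long side. Nothing else on the amp stands higher than 5 mm.
- locked_b (a joint): Turn in rad, same sense, of the other stud already locked: about 1.5, to be left so. Same shape and height as the first locked one.

How it is judged:
At the end, for the whole second after the job is handed in: The open stud is turned at least 1.25 rad clockwise from square across and stays caught down by itself (its wing point 2.7 to 7.5 mm below where it stood when open), and the other two studs are still turned at least 1.25 rad (value of joint each of open_stud, locked_a, locked_b above 1.25 rad and height (world z) of open_stud_wing between 0.1325 and 0.1373 m); the robot touches nothing.
It fails at once if one of the two locked studs is turned back from its locked position (value of joint any of locked_a, locked_b below 1.2 rad).
It also fails if it takes over 40 s, if anything falls off the work surface, if the arm or the gripper's body presses on something with over 40 N, if the wrist force passes 120 N, or if a joint passes its speed limit or range.

## Working session

There is one attempt and no reset: what is moved stays moved. The work goes in short steps, each a Python script; the robot and the scene stay as the last script left them, time stands still between calls to the robot, and variables do not carry over. Pictures are saved under pics/ and viewed, at most 10 in all, crops included, and the job is handed in when it is done.

```bash
mkdir -p pics; python3 - <<'E'
from rig import robot
import cv2,numpy as np
a=robot.grab_frame("top");b=robot.grab_frame("scene")
cv2.imwrite("pics/t0.png",a[:,:,::-1]);cv2.imwrite("pics/s0.png",b[:,:,::-1])
for n in("top","scene"):print(robot.camera_info(n))
s=robot.get_state();print(s["time"],s["tool_rot"],s["force"])
E
```

```text
{'fx': 355.2662575079142, 'fy': 355.2662575079142, 'cx': 248.14207028157958, 'cy': 189.81685415710095, 'rvec': array([ 2.1965457 , -2.18721236,  0.14322262]), 'tvec': array([0.03872257, 0.57472746, 0.75388246])}
{'fx': 472.51975858074246, 'fy': 472.51975858074246, 'cx': 263.3428209013289, 'cy': 185.55897916448248, 'rvec': array([ 1.40275667,  2.1732294 , -0.89253221]), 'tvec': array([ 0.17753582, -0.26578693,  1.42134594])}
0.1 [[ 9.18783686e-01  3.94760994e-01 -5.44367502e-04]
 [ 3.94761354e-01 -9.18783164e-01  9.85254894e-04]
 [-1.11215494e-04 -1.12013137e-03 -9.99999366e-01]] [-0.34502835 -0.39820529 -0.11168976]
```

View pics/t0.png

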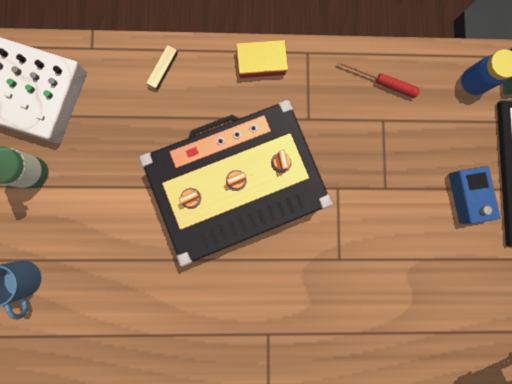

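View pics/s0.png

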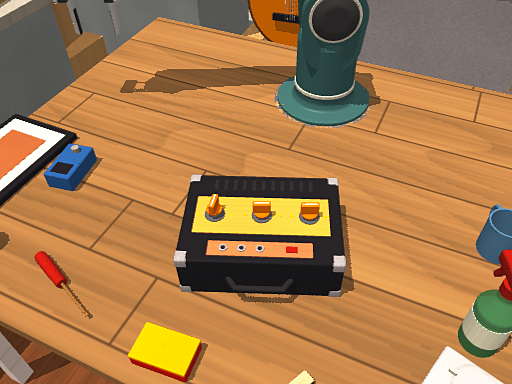

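The top view shows the studs at about (282,161), (235,180) and (190,198). The first is open, with its wing across the row; the other two lie along it. Next I'll measure them from the orange and white masks.

```bash
cat > h.py <<'E'
from rig import robot
import cv2,numpy as np
def ray(name,uv,z):
    c=robot.camera_info(name);R=cv2.Rodrigues(c["rvec"])[0];o=-R.T@c["tvec"]
    d=R.T@np.array([(uv[0]-c["cx"])/c["fx"],(uv[1]-c["cy"])/c["fy"],1]);return o+d*(z-o[2])/d[2]
def proj(name,p):
    c=robot.camera_info(name)
    K=np.array([[c["fx"],0,c["cx"]],[0,c["fy"],c["cy"]],[0,0,1]])
    return cv2.projectPoints(np.array([p],float),c["rvec"],c["tvec"],K,None)[0].ravel()
def white(name,img,uv,z,r=13):
    """white line centre and direction (world) near pixel uv, on plane z"""
    p=img.astype(int);m=p.min(2)>170
    v,u=np.nonzero(m);k=np.hypot(u-uv[0],v-uv[1])<r
    P=np.array([ray(name,q,z)[:2] for q in zip(u[k],v[k])])
    c=P.mean(0);_,s,V=np.linalg.svd(P-c);d=V[0]
    return c,np.degrees(np.arctan2(d[1],d[0]))%180,np.ptp((P-c)@d),k.sum()
E
python3 - <<'E'
from h import *
t=cv2.imread("pics/t0.png")[:,:,::-1];s=cv2.imread("pics/s0.png")[:,:,::-1]
for uv,z in(((282,161),.152),((235,180),.1475),((190,198),.1475)):
    c=white("top",t,uv,z);print("top",c)
    q=proj("scene",[*c[0],z]);print(" scene pix",q)
    try: print(" scene",white("scene",s,q,z))
    except Exception as e: print(e)
big=np.hstack([cv2.resize(t[135:225,160:320],(640,360),interpolation=0)]);cv2.imwrite("pics/c0.png",big[:,:,::-1])
E
```

```text
top (array([ 0.62158513, -0.01945827]), np.float64(12.62617565874936), np.float64(0.02948727710103683), np.int64(41))
 scene pix [212.68831853 199.85782779]
 scene (array([ 0.620983  , -0.01960437]), np.float64(13.784676284669056), np.float64(0.027149304956770738), np.int64(17))
top (array([0.58577475, 0.06869238]), np.float64(114.05780190529387), np.float64(0.029976667251701363), np.int64(40))
 scene pix [261.30208789 202.65499782]
 scene (array([0.58489104, 0.06682781]), np.float64(115.48323021886841), np.float64(0.027414585551472206), np.int64(16))
top (array([0.55067057, 0.15549887]), np.float64(115.31705299252812), np.float64(0.02845145413098655), np.int64(35))
 scene pix [309.294121   203.94409121]
 scene (array([0.5502475 , 0.15680434]), np.float64(114.09792127173773), np.float64(0.027254368153102032), np.int64(15))
```

View pics/c0.png

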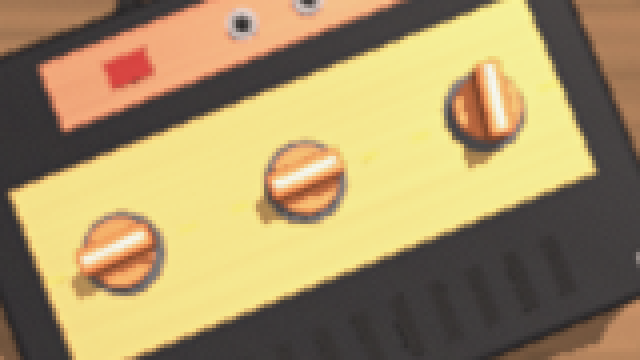

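The open stud is at (0.621, -0.020) and both views agree. The spacing comes out at 95 mm, the row runs at -68°, and the wing is at about 13°, so it has about 0.16 rad of play. All of this fits the given sizes. I'll go above it, descend and grip.

```bash
cat >> h.py <<'E'
C=np.array([.621,-.0198])
def rot(wing_deg):
    a=np.radians(wing_deg+90);y=np.array([np.cos(a),np.sin(a),0]);z=np.array([0,0,-1.])
    return np.c_[np.cross(y,z),y,z]
def show():
    s=robot.get_state();print({k:np.round(s[k],4).tolist() for k in("time","qpos","ee_pos","force","moment","opening","grasp_force")})
E
python3 - <<'E'
from h import *
robot.move_ptp([*C,.22],rot(13));robot.gripper_to(.045);show()
print(robot.move_linear([*C,.151],velocity=.08,threshold=6));show()
robot.gripper_to(0);show()
print(robot.ik([*C,.142],rot(-68)))
cv2.imwrite("pics/s1.png",cv2.resize(robot.grab_frame("scene")[120:260,160:350],(760,560))[:,:,::-1])
E
```

```text
{'time': 3.375, 'qpos': [0.5312, 0.5203, -0.761, 1.6083, 0.382, 1.1676, 1.4819], 'ee_pos': [0.621, -0.0198, 0.22], 'force': [0.3848, -0.1379, 0.0803], 'moment': [0.0771, -0.0999, 0.0819], 'opening': 0.0451, 'grasp_force': 0.0}
False
{'time': 4.3917, 'qpos': [0.5052, 0.5908, -0.725, 1.6707, 0.4401, 1.0492, 1.4384], 'ee_pos': [0.6213, -0.0197, 0.1515], 'force': [0.4995, -0.2433, 0.8148], 'moment': [0.0792, -0.1067, 0.0022], 'opening': 0.0447, 'grasp_force': 0.0}
{'time': 5.0083, 'qpos': [0.5051, 0.5911, -0.725, 1.6713, 0.44, 1.0491, 1.4383], 'ee_pos': [0.621, -0.0195, 0.1511], 'force': [-1.4468, 1.4452, 2.7748], 'moment': [0.518, 0.1719, 0.0164], 'opening': 0.0118, 'grasp_force': 29.9905}
[ 0.28444603  0.52844832 -0.40684992  1.68564083  0.24299966  0.97767966
  0.17449521]
```

View pics/s1.png

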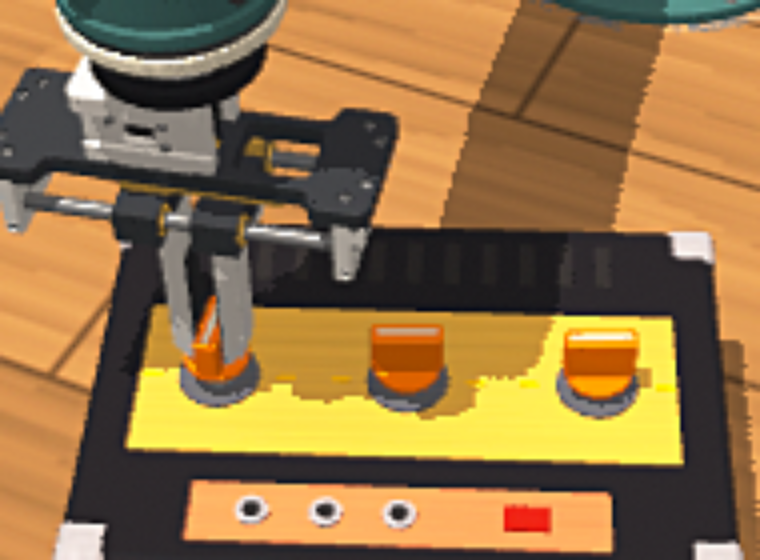

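The wing is held between the pads (opening 11.8 mm) and the other studs are clear. Now I'll push it down 9 mm and turn it in steps.

```bash
python3 - <<'E'
from h import *
z=.1418
robot.move_linear([*C,z],velocity=.03);show()
if robot.get_state()["force"][2]<5: raise SystemExit("no push")
for a in(-2,-17,-32,-47,-58,-67):
    robot.move_linear([*C,z],velocity=.05,frame=rot(a))
    s=robot.get_state();print(a,s["time"],np.round(s["force"],1),np.round(s["moment"],2),np.round(s["ee_pos"],4),s["opening"],np.degrees(np.arctan2(s["tool_rot"][1,1],s["tool_rot"][0,1]))-90)
    if np.linalg.norm(s["force"])>50 or abs(s["moment"][2])>2.5: print("stop");break
E
```

```text
{'time': 5.5167, 'qpos': [0.5009, 0.6011, -0.7194, 1.6779, 0.4485, 1.0341, 1.432], 'ee_pos': [0.6211, -0.0195, 0.1422], 'force': [-4.4396, 1.3806, 10.2213], 'moment': [0.6689, 1.014, -0.1275], 'opening': 0.0115, 'grasp_force': 29.9963}
-2 5.925 [-4.1  1.8 10.1] [ 0.47  0.99 -0.03] [ 0.6211 -0.0196  0.1423] 0.011711642517414066 -2.008736672099488
-17 6.3333 [-4.2  0.9 10.1] [ 0.41  0.97 -0.01] [ 0.6211 -0.0196  0.1423] 0.011954425736005067 -17.012461066614378
-32 6.7417 [-4.2  1.3  9.5] [ 0.34  1.11 -0.04] [ 0.621  -0.0196  0.1423] 0.0119482869909837 -32.013065065153626
-47 7.15 [-5.2  0.6 10.3] [0.27 1.14 0.03] [ 0.621  -0.0197  0.1423] 0.012002471871302819 -47.01975904514603
-58 7.4917 [-4.1  0.8 10.3] [0.19 1.24 0.02] [ 0.6209 -0.0197  0.1423] 0.011817539628320935 -58.02755974482314
-67 7.8 [-5.5  2.  10.6] [ 0.27  1.33 -0.07] [ 0.6209 -0.0197  0.1423] 0.01205357893365413 -67.0297715167578
```

It turned freely to -67° with the spring pushing back at about 10 N. I'll release it, lift and check.

```bash
python3 - <<'E'
from h import *
robot.gripper_to(.04);show()
robot.move_linear([*C,.24],velocity=.1)
robot.move_ptp([.45,-.35,.3],rot(-68));robot.pause(.3);show()
t=robot.grab_frame("top");s=robot.grab_frame("scene")
for uv in((282,161),(235,180),(190,198)):
    try:
        c=white("top",t,uv,.1475);print("top",c);print("scene",white("scene",s,proj("scene",[*c[0],.1475]),.1475))
    except Exception as e: print(e)
cv2.imwrite("pics/s2.png",np.hstack([cv2.resize(s[150:290,165:355],(400,300)),cv2.resize(t[120:240,150:310],(400,300))])[:,:,::-1])
E
```

```text
{'time': 8.4333, 'qpos': [0.2865, 0.5294, -0.4093, 1.686, 0.245, 0.9777, 0.1905], 'ee_pos': [0.6208, -0.02, 0.1415], 'force': [-1.0082, 1.014, 0.3506], 'moment': [-0.0057, -0.15, -0.0086], 'opening': 0.0399, 'grasp_force': 0.0}
{'time': 11.275, 'qpos': [0.8947, 0.2759, -0.3539, 1.6509, 0.1001, 1.2328, 0.9047], 'ee_pos': [0.4504, -0.3496, 0.2999], 'force': [0.4108, -0.6827, 0.2896], 'moment': [-0.036, -0.0688, -0.0048], 'opening': 0.0401, 'grasp_force': 0.0}
top (array([ 0.62141114, -0.01939637]), np.float64(112.90798680312663), np.float64(0.02885387367452242), np.int64(38))
scene (array([ 0.62052794, -0.01977513]), np.float64(114.0927882772322), np.float64(0.027536227114463886), np.int64(15))
top (array([0.58577475, 0.06869238]), np.float64(114.05780190529387), np.float64(0.029976667251701363), np.int64(40))
scene (array([0.58489104, 0.06682781]), np.float64(115.48323021886841), np.float64(0.027414585551472206), np.int64(16))
top (array([0.55068606, 0.15531673]), np.float64(114.99949243583079), np.float64(0.028445811787580193), np.int64(36))
scene (array([0.5502475 , 0.15680434]), np.float64(114.09792127173773), np.float64(0.027254368153102032), np.int64(15))
```

View pics/s2.png

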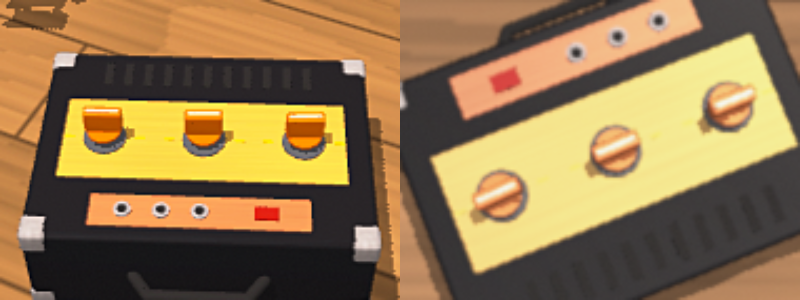

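All three wings lie along the row in both views. The turned stud is at about 113°, and the two views agree at the locked height.

```bash
python3 -c "
from rig import robot
print(robot.sign_off())"
```

```text
the job is handed in; nothing more can be done
None
```

The open stud is pushed in, turned clockwise to about 1.54 rad and caught down in line with the other two, which are still locked; the arm is clear and the job was handed in at about 11.4 s, though the sign-off gave no verdict.

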